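Open the narrow weight case by its release tab

ROBOT

A 6-joint arm with a two-finger parallel gripper is mounted at the origin on a cart in front of the work surface, level with it; the furniture and walls round the work are solid. World frame = base frame: x ahead of the robot, y to its left, z up, the work surface at z = 0. Lengths are in m, angles in rad, forces in N, time in s.
With the tool pointing down it reaches from about 0.4 to 0.825 m from the base axis. Payload 7 kg.
Tool frame: the origin (TCP) lies on the centre line of the jaws, within the pads' length; the fingertips stand arm.tip_reach ahead of it and the grasp point (between the pads) lies 5 mm behind it (arm.tip_reach is the distance from the TCP to the fingertips, in m); z points along the fingers, y is the line along which they close (so a half turn about z gives the same grasp; the last joint's range is limited). The gripper opens to 88 mm and grips with 3 to 60 N. Pads are 19 mm wide; open, the fingers measure 130 mm over their backs; the gripper's body (78 mm by 193 mm) begins 47 mm behind the grasp point.
Start: joints at [1.424, 0.359, 0.012, 0, -1.224, -0.288], TCP at [0.284, 0.612, 0.241] pointing down, gripper open.
Joint ranges: [-3.07, 3.07], [-1.43, 2.12], [-1.02, 1.25], [-3.03, 1.67], [-3.05, -0], [-3.03, 3.03]. Speed limits (rad/s): [2.39, 2.39, 3.01, 3.14, 3.14, 3.14].

INTERFACE

Orientations are given as [roll, pitch, yaw] about the fixed x, y, z axes, in that order (R = Rz(yaw) Ry(pitch) Rx(roll)).
In Python, from station import status, optics, order, arm gives the robot as it stands. The module is installed in compiled form; this text tells all that it offers.
- The arm moves only by the shell command python3 -m jog 'ROWS' [FORCE]. ROWS is JSON, a list of rows, each a list of 3 entries, a list of its own where there are three numbers: the gripper command: -1 is shut, 1 is fully open, values between are in proportion, then the shift along the tool's x, y, z in mm, then the turn about the tool's z in rad. A call has 1 to 20 rows; each row is the pose to reach, as a shift and turn from the pose commanded when the call began, along the tool's axes at that moment; what a row does not reach only later rows make up. A row lasts 1/8 s, in which the tool goes at most 62.5 mm and 10.7 degrees, less where a joint would pass 70% of its speed; a pose out of reach is approached as far as the arm can. A call with a gripper value outside its range is refused whole. The fingers move at their own pace and stop on an object; FORCE is the grip in N (left out, the last holds). Time passes only in rows, so rows that repeat a pose let the fingers close. It gives the time, the measured TCP pose, the force, the opening and the grip force at its end, in the units of the state.
- status.get_state(): the state, without advancing time (a new reading comes with each control period).
- optics.grab_frame(name): name is "scene" or "top" or "wrist"; returns a dict with "color" (384x512x3 uint8, red, green, blue), "mtx" (3x3 intrinsics, pixels), "cam_to_world" (4x4, takes a point from camera to world coordinates). Camera axes: x right, y down, z forward; pixel columns grow to the right and rows downward; lengths in m; the calibration is good to about 2 mm. A picture is of the moment at which its call begins. There is no depth.
- order.job_done(): hands the job in; it is judged then, once.
The state is a dict: "t": time; "q": joint angles; "qd": joint speeds; "joint_efforts": joint torques, N m; "eef_pos": TCP position; "ee_rot": TCP orientation; "force": force on the tool from outside, world axes, zero at the start; "moment": the same for the moment, N m; "width": finger opening in m; "gripper_force": force on a finger pad.
Only numpy, scipy, OpenCV 4.12 (cv2) and the standard library are available. Lean on these libraries where they do the work, as an engineer would, in place of code of your own. Each camera call takes 0.05 s, during which the arm holds its last target. There are 200 camera calls.

TASK

Two latched grey cases stand on the worktop. Open the narrower one: press down the release tab at its front until its lid springs up a little by itself, then push the lid right back as far as it goes, so that it stays fully open. Only touch, press and push: lift nothing, leave the case standing where it is, leave the wider case shut, and do not disturb the other things.

Things in the scene. Friction and masses are not known exactly. Their poses are not given: they have to be found in the camera images.
- narrow_case: The narrower of two grey plastic cases with black release tabs: the one to open. Loose, 0.9 kg. Box 90 mm deep (x), 80 mm wide (y), 45 mm high; a step 18 mm high in front of it reaches to x = -89 mm and carries the tab. Shut, nothing is higher than 55 mm; the weights inside end below 38 mm. Origin: under the box's centre, on the worktop. Own -x points to its front (tab), +x to the hinge, z up
- narrow_pad (a point): Where to press the narrow case's tab: middle of the top of a ribbed black pad, 32 mm (x) by 28 mm, 36 mm above the worktop, at x = -74 mm in the case's frame. It rocks on a pin 20 mm behind; 3 mm down frees the lid from the hook at its rear (x = -56 to -47 mm, top at 54 mm), 6 mm down is its stop. It gives from 2 N, frees the lid at 5 to 7 N and springs back when let go
- narrow_tab (a joint): Tilt of the narrow case's release tab: 0 at rest, grows when pressed, lets the lid go at about 0.13, stop at 0.3 rad
- narrow_lid_edge (a point): Middle of the front edge of the narrow case's lid, 88 mm from the hinge axis; the lid is a plate 88 by 80 mm, 5 mm thick, 60 g, underside at z = 45 mm when shut. Once released, a spring pin lifts it to about 0.7 rad: the edge then stands about 100 mm above the worktop, clear of the hook, with some 45 mm below it for a fingertip
- narrow_hinge (a point): Middle of the narrow case's lid hinge axis, which runs along the case's y at x = +43 mm, z = 45 mm. The lid swings up and back about it with well under 2 N; a fingertip under the lid should follow the arc up and towards case +x (a level push on the front edge of the half-raised lid may jam by friction and shove the case)
- narrow_lid (a joint): Opening angle of the narrow case's lid: 0 shut, about 0.7 when sprung up, 1.57 upright, stop at 1.85 rad (fully open, leaning back). Hinge friction holds it where it is left above about 1.2; lower it may sink back to 0.7
- wide_case: The wider case, 130 mm wide (y), otherwise built like the narrow one, with a tab of its own; origin and axes alike. It must stay shut
- wide_lid (a joint): Opening angle of the wide case's lid, 0 shut
- weight_20g: Small steel knobbed weight, 22 mm across, 32 mm high, standing between the cases; origin under its centre
- dropper: Dropper bottle, brown with black cap, 34 mm across, 102 mm high; origin under its centre
- jar_cocoa: Jar with blue screw lid, 52 mm across, 71 mm high; origin under its centre
- masking_tape: Roll of masking tape lying flat, 100 mm across, 25 mm high; origin under its centre
- beaker_100: Small clear beaker, 54 mm across, 69 mm high; origin under its centre

How it is judged:
By the outcome, as a careful person would: the job done as asked, in the order asked, and still so for the second after the job is handed in, with the robot touching nothing.
It also fails if it takes over 43 s, if anything falls off the work surface, if the arm or the gripper's body presses on something with over 40 N, if the wrist force passes 120 N, or if a joint passes its speed limit or range.

## Working session

There is one attempt and no reset: what is moved stays moved. The work goes in short steps, Python scripts to look and compute and a shell command to move; the robot and the scene stay as the last step left them, time stands still between calls to the robot, and variables do not carry over. Pictures are saved under pics/ and viewed, at most 10 in all, crops included, and the job is handed in when it is done.

```bash
mkdir -p pics; python3 - <<'E'
from station import status,optics,arm
import cv2,numpy as np
s=status.get_state()
for k in("t","eef_pos","ee_rot","force","width"):print(k,s[k])
print(arm.tip_reach)
for n in("scene","top"):
    f=optics.grab_frame(n);cv2.imwrite(f"pics/{n}0.png",cv2.resize(f["color"][:,:,::-1],(800,600),interpolation=cv2.INTER_CUBIC));print(n,f["mtx"].tolist(),f["cam_to_world"].round(4).tolist())
E
```

```text
t 0.0
eef_pos [0.28415887 0.61176015 0.23962733]
ee_rot [ 3.13992711e+00 -1.45716853e-04 -4.34897171e-01]
force [-0.6052164  -0.19650366 -0.09752452]
width 0.0876212752454802
0.014
scene [[431.5463415811779, 0.0, 258.7610713037189], [0.0, 431.5463415811779, 196.58629388164758], [0.0, 0.0, 1.0]] [[0.7086, -0.4034, 0.5789, -0.0967], [-0.7053, -0.3815, 0.5975, -0.7065], [-0.0202, -0.8317, -0.5549, 0.746], [0.0, 0.0, 0.0, 1.0]]
top [[462.7706015046075, 0.0, 259.4007821975997], [0.0, 462.7706015046075, 202.44032980766553], [0.0, 0.0, 1.0]] [[-0.0058, -0.9875, 0.1578, 0.3959], [-0.9999, 0.0036, -0.0141, 0.0163], [0.0134, -0.1578, -0.9874, 1.4472], [0.0, 0.0, 0.0, 1.0]]
```

View pics/top0.png

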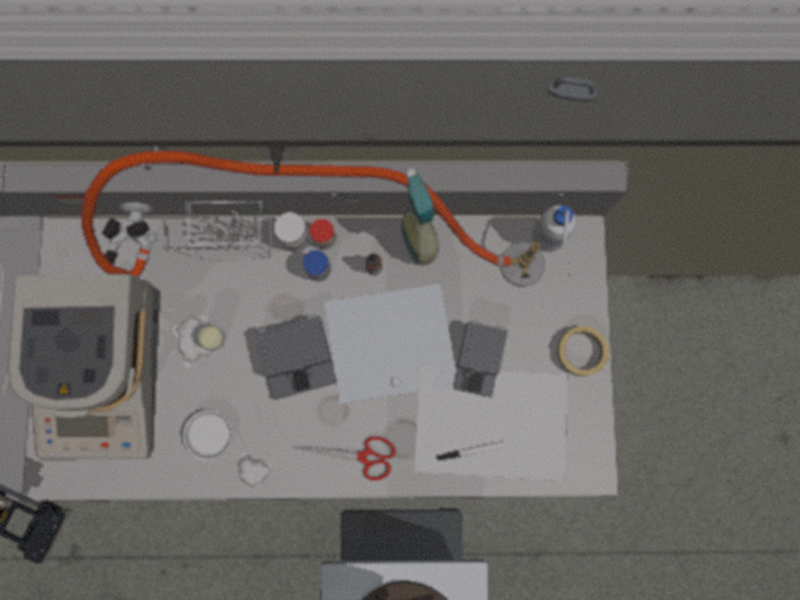

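View pics/scene0.png

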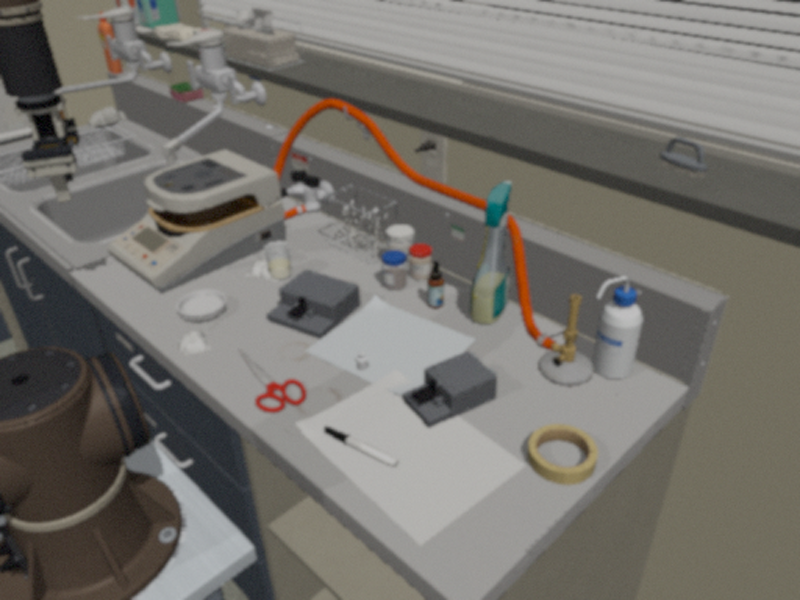

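Top: the narrow case is at about (482,355), its tab at (475,383), front towards the robot. The weight is at (395,381), the tape at (583,350) and the dropper at (373,263). I'll zoom in to measure it.

```bash
cat > h.py <<'E'
import numpy as np
def ray(f,u,v,z):
    M=f["cam_to_world"];d=M[:3,:3]@np.linalg.solve(f["mtx"],[u,v,1]);o=M[:3,3];return o+d*(z-o[2])/d[2]
def proj(f,P):
    P=np.atleast_2d(P);M=f["cam_to_world"];c=(P-M[:3,3])@M[:3,:3];p=c@f["mtx"].T;return p[:,:2]/p[:,2:]
E
python3 - <<'E'
from station import optics
import cv2,numpy as np
from h import *
f=optics.grab_frame("top");g=optics.grab_frame("scene")
a=f["color"][195:265,275:345,::-1];b=g["color"][218:278,250:325,::-1]
print(ray(f,308.5,223,.05))
im=np.hstack([cv2.resize(a,(400,400),interpolation=cv2.INTER_CUBIC),cv2.resize(b,(400,320),interpolation=cv2.INTER_CUBIC)[:,:].copy() if 0 else cv2.copyMakeBorder(cv2.resize(b,(400,320),interpolation=cv2.INTER_CUBIC),0,80,0,0,cv2.BORDER_CONSTANT)])
cv2.imwrite("pics/z.png",im)
E
```

```text
[ 0.55529577 -0.15265309  0.05      ]
```

View pics/z.png

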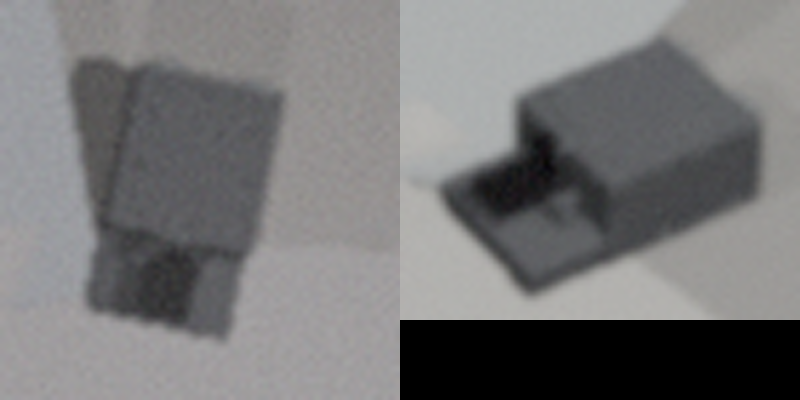

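```bash
python3 - <<'E'
from station import optics
import numpy as np
from scipy.optimize import least_squares
from h import *
f=optics.grab_frame("top");g=optics.grab_frame("scene")
L=np.array([[45,40,50],[45,-40,50],[-45,-40,50],[-45,40,50],[-89,40,18],[-89,-40,18]])/1e3
pt=np.array([[145,65],[283,92],[250,250],[105,225],[88,307],[225,340]])/5.714+[275,195]-.4
ps=np.array([[260,38],[360,122],[207,190],[120,97],[43,188]])/5.333+[250,218]-.4
def W(p):
    c,s=np.cos(p[2]),np.sin(p[2]);return L@np.array([[c,s,0],[-s,c,0],[0,0,1]])+[p[0],p[1],0]
def r(p):
    w=W(p);return np.r_[(proj(f,w)-pt).ravel(),(proj(g,w[:5])-ps).ravel()]
o=least_squares(r,[.55,-.15,-.2]);p=o.x;print(p,o.fun.reshape(-1,2).round(1).tolist())
c,s=np.cos(p[2]),np.sin(p[2]);R=np.array([[c,-s],[s,c]])
for n,x in(("pad",-.074),("edge",-.045),("hinge",.043)):print(n,p[:2]+R@[x,0])
k=1.5625
for n,u,v,z in(("dropper",373,263,.1),("wt",395,381,.03),("tapeL",560,350,.025)):print(n,ray(f,u/k,v/k,z))
E
```

```text
[ 0.55796705 -0.15544707 -0.22209787] [[-0.5, -0.9], [1.0, -0.1], [1.1, 1.1], [0.6, -0.3], [-0.3, 0.2], [1.2, 0.1], [0.5, -0.9], [0.7, -0.6], [0.2, -0.2], [-1.6, -0.1], [-1.5, -1.4]]
pad [ 0.48578467 -0.13914661]
edge [ 0.51407236 -0.14553463]
hinge [ 0.59991086 -0.16491895]
dropper [0.71440562 0.05806479 0.1       ]
wt [0.49424514 0.01691663 0.03      ]
tapeL [ 0.55437277 -0.31044714  0.025     ]
```

```bash
python3 -m jog '[[-1,[0,0,-60],0],[-1,[35,43,-60],0],[-1,[70,85,-60],0],[-1,[106,128,-60],0],[-1,[141,171,-60],0],[-1,[176,213,-60],0],[-1,[211,256,-60],0],[-1,[247,299,-60],0],[-1,[282,341,-60],-0.1],[-1,[317,384,-60],-0.213],[-1,[352,427,-60],-0.213],[-1,[388,469,-60],-0.213],[-1,[423,512,-60],-0.213],[-1,[458,555,-60],-0.213],[-1,[493,597,-60],-0.213],[-1,[493,597,-20],-0.213],[-1,[493,597,30],-0.213],[-1,[493,597,80],-0.213],[-1,[493,597,120],-0.213],[-1,[493,597,120],-0.213]]' 20
python3 - <<'E'
from station import optics,status
import cv2
s=status.get_state();print(s["t"],s["eef_pos"],s["ee_rot"],s["force"],s["width"])
f=optics.grab_frame("wrist");cv2.imwrite("pics/w1.png",f["color"][:,:,::-1])
g=optics.grab_frame("scene");cv2.imwrite("pics/s1.png",cv2.resize(g["color"][190:290,230:360,::-1],(780,600),interpolation=cv2.INTER_CUBIC))
E
```

```text
t: 2.8
eef_pos: [0.4779, -0.1371, 0.1183]
ee_rot: [3.14, 0.006, -0.222]
force: [-0.2, -0.3, 1.0]
width: 0.0004
gripper_force: 0.0
2.8 [ 0.4778577  -0.13712168  0.11825906] [ 3.13991016  0.00581852 -0.22221985] [-0.1710874  -0.28206354  1.00067844] 0.00039678253718625515
```

View pics/w1.png

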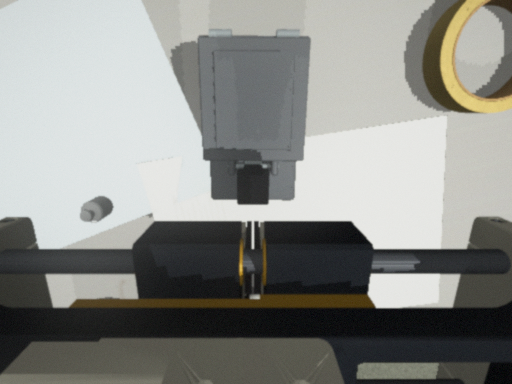

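View pics/s1.png

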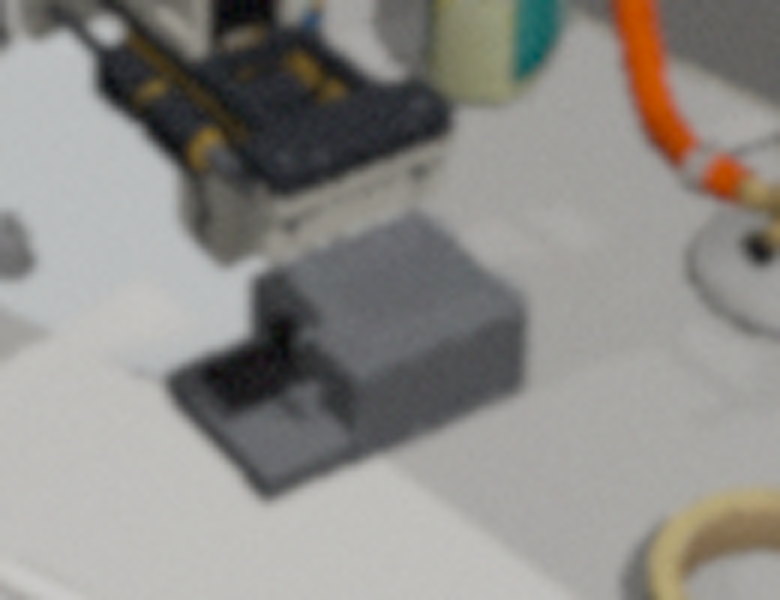

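The wrist view shows the case straight ahead: lid front edge from (203,160) to (304,160), pad from about (237,168) to (269,203). I'll check the fit against this.

```bash
python3 - <<'E'
from station import optics
import numpy as np
from h import *
f=optics.grab_frame("wrist")
p=np.array([.55797,-.15545]);c,s=np.cos(-.2221),np.sin(-.2221);R=np.array([[c,-s],[s,c]])
for n,u,v,z in(("lidFL",203,160,.05),("lidFR",304,160,.05),("lidBL",200,37,.05),("padfront L",238,203,.036),("padfront R",269,203,.036),("tcp",0,0,0)):
    w=ray(f,u,v,z);print(n,w.round(4),(R.T@(w[:2]-p)).round(4))
print(R.T@(np.array([.4779,-.1371])-p))
E
```

```text
lidFL [ 0.5272 -0.1077  0.05  ] [-0.0405  0.0398]
lidFR [ 0.5094 -0.1866  0.05  ] [-0.0405 -0.0411]
lidBL [ 0.6127 -0.1293  0.05  ] [0.0476 0.0376]
padfront L [ 0.4814 -0.1247  0.036 ] [-0.0814  0.0131]
padfront R [ 0.4753 -0.1517  0.036 ] [-0.0814 -0.0146]
tcp [0.6911 0.0343 0.    ] [0.088  0.2144]
[-0.08214535  0.00026157]
```

```bash
python3 -m jog '[[-1,[6,0,20],0],[-1,[6,0,40],0],[-1,[6,0,55],0],[-1,[6,0,62],0],[-1,[6,0,66],0],[-1,[6,0,69],0],[-1,[6,0,70],0],[-1,[6,0,70],0]]'; python3 -m jog '[[-1,[0,0,1],0],[-1,[0,0,2],0],[-1,[0,0,2],0]]'
python3 - <<'E'
from station import optics
import cv2
f=optics.grab_frame("wrist");cv2.imwrite("pics/w2.png",f["color"][:,:,::-1])
E
```

```text
t: 3.95
eef_pos: [0.486, -0.1383, 0.0507]
ee_rot: [-3.142, -0.0, -0.222]
force: [-0.7, 0.3, 0.5]
width: 0.0007
gripper_force: 0.0
t: 4.32
eef_pos: [0.4851, -0.1382, 0.0486]
ee_rot: [3.141, 0.001, -0.222]
force: [-3.6, 2.0, 4.8]
width: 0.0003
gripper_force: 2.6
```

View pics/w2.png

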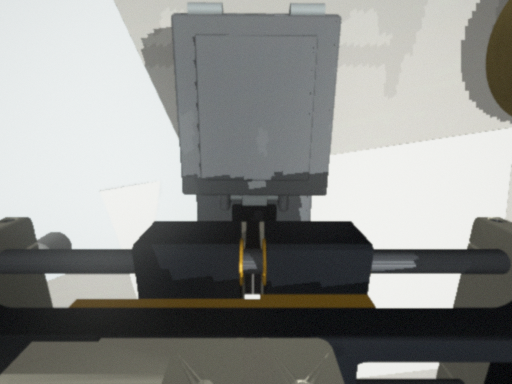

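The tip is on the pad with about 5 N upwards, so I'll press further.

```bash
python3 -m jog '[[-1,[0,0,1],0],[-1,[0,0,2],0],[-1,[0,0,2],0]]'; python3 -m jog '[[-1,[0,0,1],0],[-1,[0,0,2],0],[-1,[0,0,2],0]]'
python3 - <<'E'
from station import optics
import cv2,numpy as np
f=optics.grab_frame("wrist")["color"];g=optics.grab_frame("scene")["color"][190:290,230:360]
cv2.imwrite("pics/c3.png",np.hstack([cv2.resize(f,(400,300)),cv2.resize(g,(390,300),interpolation=cv2.INTER_CUBIC)])[:,:,::-1])
E
```

```text
t: 4.75
eef_pos: [0.484, -0.1381, 0.0463]
ee_rot: [3.141, 0.003, -0.222]
force: [-5.7, 5.4, 8.1]
width: 0.0005
gripper_force: 4.5
t: 5.12
eef_pos: [0.4838, -0.138, 0.0451]
ee_rot: [3.141, 0.003, -0.222]
force: [-10.7, 7.0, 17.7]
width: 0.0005
gripper_force: 10.7
```

View pics/c3.png

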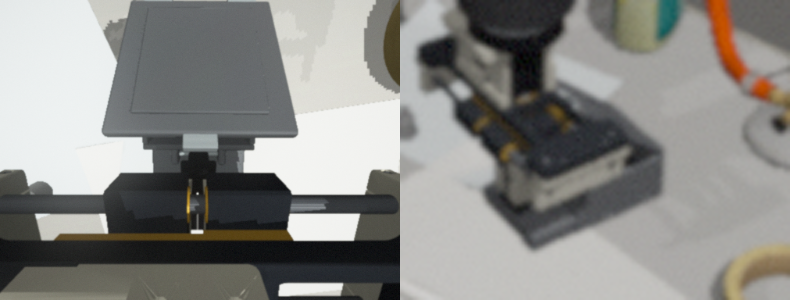

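The lid has sprung up. I'll back off and locate its edge.

```bash
python3 -m jog '[[-1,[0,0,-5],0],[-1,[-5,0,-15],0],[-1,[-5,0,-25],0],[-1,[-5,0,-25],0],[-1,[-5,0,-25],0]]'
python3 - <<'E'
from station import optics
import cv2,numpy as np
f=optics.grab_frame("wrist")["color"];g=optics.grab_frame("scene")["color"][190:290,230:360]
cv2.imwrite("pics/c4.png",np.hstack([cv2.resize(f,(400,300)),cv2.resize(g,(390,300),interpolation=cv2.INTER_CUBIC)])[:,:,::-1])
E
```

```text
t: 5.85
eef_pos: [0.481, -0.1372, 0.0696]
ee_rot: [-3.141, -0.0, -0.222]
force: [-0.4, -0.8, -0.7]
width: 0.0
gripper_force: 0.0
```

View pics/c4.png

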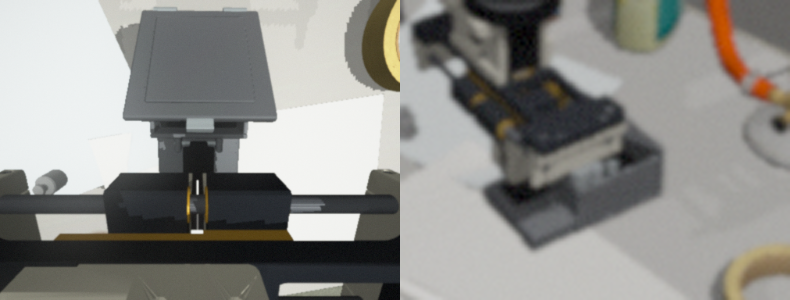

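```bash
python3 - <<'E'
from station import optics
import numpy as np
from h import *
f=optics.grab_frame("wrist")
p=np.array([.55797,-.15545]);c,s=np.cos(-.2221),np.sin(-.2221);R=np.array([[c,-s],[s,c]])
for z in(.09,.095,.1,.105,.11):
    a,b=ray(f,157.5,153.5,z),ray(f,352,152,z);print(z,np.linalg.norm(a-b).round(4),(R.T@((a+b)[:2]/2-p)).round(4))
print(R.T@(np.array([.481,-.1372])-p))
E
```

```text
0.09 0.0881 [-0.0221 -0.0009]
0.095 0.0845 [-0.0214 -0.0008]
0.1 0.0809 [-0.0208 -0.0008]
0.105 0.0773 [-0.0201 -0.0007]
0.11 0.0737 [-0.0194 -0.0007]
[-0.07909947  0.00084689]
```

```bash
python3 -m jog '[[-1,[15,0,0],0],[-1,[30,0,0],0],[-1,[38,0,0],0],[-1,[42,0,0],0],[-1,[45,0,-2],0],[-1,[48,0,-5],0],[-1,[50,0,-8],0],[-1,[52,0,-11],0],[-1,[54,0,-13],0]]'; python3 -m jog '[[-1,[2,0,-3],0],[-1,[4,0,-6],0],[-1,[6,0,-9],0],[-1,[8,0,-11],0]]'
python3 - <<'E'
from station import optics
import cv2,numpy as np
f=optics.grab_frame("wrist")["color"];g=optics.grab_frame("scene")["color"][190:290,230:360]
cv2.imwrite("pics/c5.png",np.hstack([cv2.resize(f,(400,300)),cv2.resize(g,(390,300),interpolation=cv2.INTER_CUBIC)])[:,:,::-1])
E
```

```text
t: 7.12
eef_pos: [0.534, -0.1491, 0.0829]
ee_rot: [-3.141, -0.001, -0.222]
force: [-0.9, 0.4, 0.9]
width: 0.0004
gripper_force: 0.1
t: 7.62
eef_pos: [0.5416, -0.1508, 0.0938]
ee_rot: [-3.142, -0.0, -0.222]
force: [-0.0, -0.3, 0.3]
width: 0.0001
gripper_force: 0.1
```

View pics/c5.png

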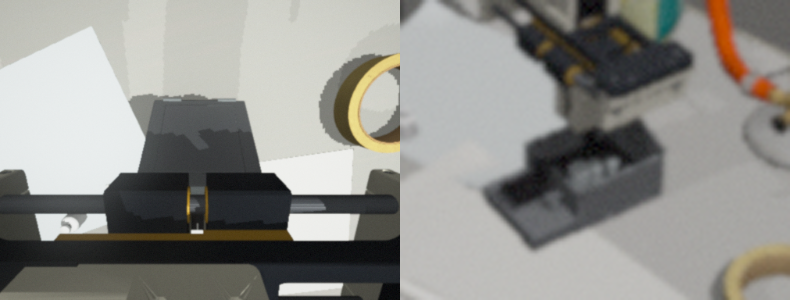

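The lid is rising against the fingers with almost no force, so I'll continue along the arc.

```bash
python3 -m jog '[[-1,[4,0,-4],0],[-1,[8,0,-7],0],[-1,[12,0,-9],0],[-1,[16,0,-12],0],[-1,[20,0,-14],0],[-1,[24,0,-16],0],[-1,[28,0,-18],0],[-1,[32,0,-20],0]]'; python3 -m jog '[[-1,[5,0,-2],0],[-1,[10,0,-4],0],[-1,[15,0,-6],0],[-1,[20,0,-7],0],[-1,[25,0,-7],0],[-1,[28,0,-7],0]]';python3 -m jog '[[-1,[3,0,0],0],[-1,[6,0,0],0],[-1,[9,0,0],0],[-1,[9,0,0],0]]'
python3 - <<'E'
from station import optics
import cv2,numpy as np
f=optics.grab_frame("wrist")["color"];g=optics.grab_frame("scene")["color"][190:290,230:360]
cv2.imwrite("pics/c6.png",np.hstack([cv2.resize(f,(400,300)),cv2.resize(g,(390,300),interpolation=cv2.INTER_CUBIC)])[:,:,::-1])
E
```

```text
t: 8.72
eef_pos: [0.5729, -0.1579, 0.1137]
ee_rot: [-3.142, 0.0, -0.222]
force: [-0.1, -0.1, -0.7]
width: 0.0004
gripper_force: 0.1
t: 9.48
eef_pos: [0.6003, -0.1641, 0.1204]
ee_rot: [3.142, 0.0, -0.222]
force: [0.3, 0.0, 0.6]
width: 0.0005
gripper_force: 0.1
t: 9.98
eef_pos: [0.6089, -0.166, 0.1205]
ee_rot: [3.142, 0.0, -0.222]
force: [-0.5, -0.1, -0.4]
width: 0.0006
gripper_force: 0.0
```

View pics/c6.png

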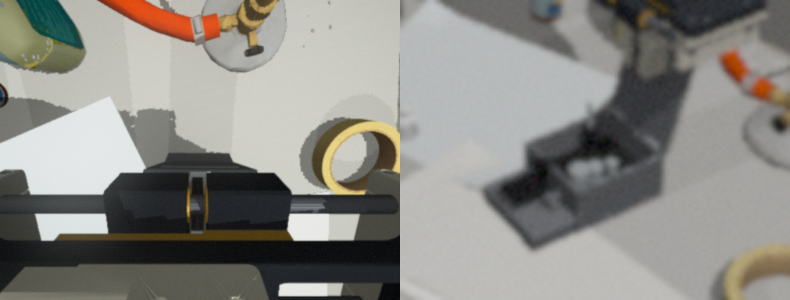

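The lid is past upright and there is still no stop force. I'll push on in small steps.

```bash
python3 -m jog '[[-1,[1,0,0],0],[-1,[2,0,0],0],[-1,[3,0,0],0],[-1,[3,0,0],0]]' | grep -E 'eef_pos|^force';python3 -m jog '[[-1,[1,0,0],0],[-1,[2,0,0],0],[-1,[2,0,0],0]]'| grep -E 'eef_pos|^force'
```

```text
eef_pos: [0.6111, -0.1666, 0.1202]
force: [-4.6, 2.0, -0.3]
eef_pos: [0.6134, -0.1671, 0.1203]
force: [-5.5, 1.6, -1.3]
```

The stop is felt at about 5 N, so I'll back away and check.

```bash
python3 -m jog '[[-1,[-5,0,0],0],[-1,[-20,0,0],0],[-1,[-45,0,-10],0],[-1,[-80,0,-50],0],[-1,[-110,0,-100],0],[-1,[-150,60,-120],0],[-1,[-150,110,-120],0],[-1,[-150,160,-120],0],[-1,[-150,160,-120],0]]'|grep -E 't:|^force'
python3 - <<'E'
from station import optics
import cv2,numpy as np
f=optics.grab_frame("top")["color"][195:265,275:345];g=optics.grab_frame("scene")["color"][190:290,230:360]
cv2.imwrite("pics/c7.png",np.hstack([cv2.resize(f,(400,400),interpolation=cv2.INTER_CUBIC),cv2.copyMakeBorder(cv2.resize(g,(400,308),interpolation=cv2.INTER_CUBIC),0,92,0,0,0)])[:,:,::-1])
E
```

```text
t: 12.08
ee_rot: [3.141, -0.002, -0.226]
force: [-1.0, 0.1, -0.4]
```

View pics/c7.png

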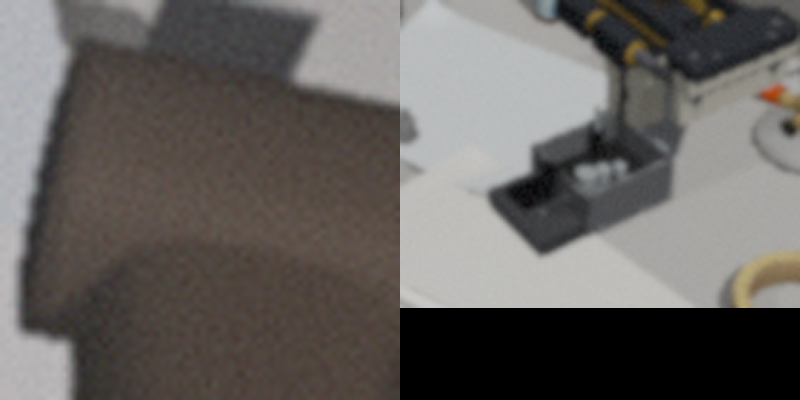

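The picture shows the lid leaning back past upright and staying there. The step's front corner is at scene-crop (543,253), about 3 mm from where it was. The gripper is clear and the stop was felt at the expected place, so I'll hand in.

```bash
python3 -c "
from station import order;print(order.job_done())"
```

```text
the job is handed in; nothing more can be done
None
```

I handed the job in at about 12 s: the narrow case's tab was pressed, its lid sprang up and was pushed back to its stop (about 5 N felt), but that last push seems to have slid the case about 3 mm, I didn't check the wide case or the other things in a final picture, and I viewed 11 pictures against the limit of 10.

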